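# Change the chip heat sink between its two fans

## Robot

A 6-joint arm with a two-finger parallel gripper is mounted at the origin on the work surface. World frame = base frame: x ahead of the robot, y to its left, z up, the work surface at z = 0. Lengths are in mm, angles in rad, forces in N, time in s.
With the tool pointing down it reaches from about 400 to 925 mm from the base axis. Payload 12.5 kg.
Tool frame: the origin (TCP) lies on the front face of the gripper's body, between the roots of the fingers; the fingertips stand 78 mm ahead of it and the grasp point (between the pads) lies 59 mm ahead of it (env.nose_length is the distance from the TCP to the fingertips, in mm); z points along the fingers, y is the line along which they close (so a half turn about z gives the same grasp; the last joint's range is limited). The gripper opens to 95 mm and grips with 3 to 60 N. Pads are 20 mm wide; open, the fingers measure 119 mm over their backs; the gripper's body (75 mm by 180 mm) begins 59 mm behind the grasp point.
Start: joints at [0.998, 0.491, 1.559, -0, 1.092, -0.106], TCP at [281.253, 558.153, 292.261] pointing down, gripper open.
Joint ranges: [-3.1, 3.1], [-0.84, 2.19], [0.05, 2.79], [-1.13, 4.28], [0.06, 2.93], [-2.69, 2.69]. Speed limits (rad/s): [2.22, 2.22, 2.79, 3.14, 3.14, 3.14].

## Interface

Orientations are given as [roll, pitch, yaw] about the fixed x, y, z axes, in that order (R = Rz(yaw) Ry(pitch) Rx(roll)).
In Python, from cell import env gives the robot as it stands.
- The arm moves only by the tool jog_arm, never from a script. Its argument "motion" is a list of rows, each a list of 7 numbers: the turn, a rotation vector about the tool's x, y, z in degrees, then the shift along the tool's x, y, z in mm, then the finger opening in mm, from 0 to 95.1. In form: [[wx, wy, wz, x, y, z, hand], ...]. A call has 1 to 10 rows; each row shifts and turns the commanded pose from where the row before left it, along the tool's axes as they then stand; what a row does not reach is not made up. A row lasts 1/8 s, in which the tool goes at most 62.5 mm and 10.7 degrees, less where a joint would pass 70% of its speed; a pose out of reach is approached as far as the arm can. A call is refused whole if a number of a shift passes 62.5 or a number of a turn 10.7, either way. A call with a gripper value outside its range is refused whole. The fingers move at their own pace and stop on an object; the grip force is fixed at half the most. Time passes only in rows, so rows that do not move let the fingers close. It gives the time, the measured TCP pose, the force, the opening and the grip force at its end, in the units of the state.
- env.state(): the state, without advancing time (a new reading comes with each control period).
- env.read_camera(name): name is "scene" or "side" or "wrist"; returns a dict with "color" (400x640x3 uint8, red, green, blue), "z_map" (400x640 float32, mm along the optical axis (not along the pixel's ray), 0 where there is no reading), "camera_matrix" (3x3 intrinsics, pixels), "k1" (the pictures are not rectified: a ray, as slopes to the right and down, at radius r is drawn at 1 + k1 r^2 times it, then the intrinsics apply), "world_to_cam" (4x4, takes a point from world to camera coordinates). Camera axes: x right, y up, looking along -z (the intrinsics and any distortion apply to the point x, -y, -z); pixel columns grow to the right and rows downward; lengths in mm; the calibration is good to about 2 mm. A picture is of the moment at which its call begins.
- env.job_done(): hands the job in; it is judged then, once.
Trained networks look in the newest picture that a camera, given by its name, has taken for a name from the list of things; names that differ only in an ending like _2 or _b are one class to them, and where a whole thing is asked for, a point or a joint stands for the part that bears it (a point fixed in the world has none). Each returns a list of dicts, best first, with "score" (0 to 1); they miss things now and then, are a little off and sometimes report something else, mostly with a low value. They report only what shows in the picture. A call takes as long as a camera call. They do not tell look-alikes from the thing itself.
- env.recognise(camera, thing): "location" ([column, row] in pixels, amid what is visible of it).
The state is a dict: "t": time; "joints": joint angles; "qvel": joint speeds; "tau": joint torques, N m; "eef_pos": TCP position; "tcp_rot": TCP orientation; "ft_force": force on the tool from outside, world axes, zero at the start; "moment": the same for the moment, N m; "opening": opening from 0.0 (shut) to 1.0 (fully open); "grip_force": force on a finger pad.
Only numpy, scipy, OpenCV 4.12 (cv2) and the standard library are available. Lean on these libraries where they do the work, as an engineer would, in place of code of your own. Each camera call takes 0.05 s, during which the arm holds its last target. There are 200 camera calls.

## Task

On the open computer test bench, change the small aluminium heat sink that sits on the chip between the black and the white fan. First stand both fans aside, upright on the blue mat; put the aluminium heat sink in the yellow tray, and set the copper one gently in its place, centred on the chip with its fins pointing from fan to fan. Then put each fan back on its own spot where it stood, square to the heat sink as before; do not disturb the jar on the mat or the brown bottle, and let no fan fall over.

Things in the scene. Friction and masses are not known exactly. Their poses are not given: they have to be found in the camera images.
- black_fan_center (a point): Fan, black frame, orange blades, upright on two feet, 86 mm high: 80 mm wide (its y), 25 mm thick (its x, the way it blows), feet 44 mm long along x; guards close both faces. Point: its centre, 43 mm above the soles. 120 g. Starts on the board beside the chip, centre 46 to 52 mm from the chip's along x, either side. Pinch the 25 mm in its upper 45 mm; the heat sink is close to the lower half.
- white_fan_center (a point): The same kind of fan with white frame and blue blades, starting on the other side of the chip; sizes, point and axes as for the black fan. The own spot of each fan is where it stands at the start.
- alu_sink_center (a point): Old heat sink, silver-grey aluminium, 36 x 36 mm and 30 mm high, upright fins running along its x. Rests loose on the chip at the start, between the fans. The point is its centre, 15 mm above its base; z up. 45 g. May be pinched across either pair of sides.
- copper_sink_center (a point): New heat sink, copper-coloured, same size and axes (36 x 36 x 30 mm, fins along its x, point 15 mm above its base). Stands on a flat white card 100 x 90 x 4 mm beside the yellow tray, turned a little. 90 g.
- chip_top (a point): Black square chip, 44 x 44 mm, 3 mm high, fixed on the green mainboard inside a printed white 56 mm outline; the old heat sink covers most of it. Point: the centre of its top face, 35 mm above the table, z up, x along the line from fan to fan.
- bench: Open test bench, fixed, 270 x 268 mm, with a 244 x 244 mm mainboard, board top 32 mm above the table. Origin at its centre on the table, axes as the chip's; chip at x -35, y -70 mm. A black cooling pot, 84 mm wide, axis at x +35, y +60 mm, is 173 mm high over the table. Memory modules 35 mm over the board at x -115 to -90, y -9 to +119 mm. Rest within 100 mm of the chip: under 12 mm high.
- mat: Blue rectangular mat, the side area for the fans, 190 mm (its x) by 240 mm (its y), 3 mm thick, fixed, flat on the table to the left or the right of the bench. Origin at the centre of its underside. A small jar stands on it, near the middle of the edge away from the robot (about x +65 mm).
- tray: Yellow shallow tray for the used part, 150 mm (its x) by 105 mm (its y), rim 12 mm high, walls and floor 3 mm thick, fixed; it lies on a dark sheet on the side of the bench opposite the mat. Origin at the centre of its underside, 3 mm above the table.
- paste_jar_center (a point): Bystander: small grey jar with red lid, 43 mm wide, 36 mm high, on the blue mat. The point is its centre. Leave it where it is.
- bottle_center (a point): Bystander: brown bottle with white cap, 58 mm wide, 150 mm high, on the table beyond the right-hand (-y) area. The point is its centre. Leave it where it is.
Things that resemble listed ones, but are neither listed nor needed, are in the scene too. What is meant by the part that bears alu_sink_center is not purple, and is the larger of those in its own colour.

How it is judged:
By the outcome, as a careful person would: the job done as asked, in the order asked, and still so for the second after the job is handed in, with the robot touching nothing.
It also fails if it takes over 136 s, if anything falls off the work surface, if the arm or the gripper's body presses on something with over 40 N, if the wrist force passes 120 N, or if a joint passes its speed limit or range.

## Working session

There is one attempt and no reset: what is moved stays moved. The work goes in short steps, Python scripts to look and compute and a tool call to move; the robot and the scene stay as the last step left them, time stands still between calls to the robot, and variables do not carry over. Pictures are saved under pics/ and viewed, at most 14 in all, crops included, and the job is handed in when it is done.

Besides the shell and the picture viewer there is one more tool, called as a command line: name --pt "numbers of a row" for each row, then --argument value for the rest. jog_arm: Moves the arm, as the interface text tells. Its arguments: {"type":"object","properties":{"motion":{"type":"array"}},"required":["motion"]}

```bash
ls; mkdir -p pics; cat > h.py <<'E'
import numpy as np, cv2
from cell import env
def shot(n,fn=None):
    d=env.read_camera(n)
    if fn: cv2.imwrite('pics/'+fn,d['color'][:,:,::-1])
    return d
def cloud(d):
    """world xyz per pixel (400x640x3), nan where no reading"""
    K=np.array(d['camera_matrix']);z=d['z_map'].astype(float)
    h,w=z.shape
    v,u=np.mgrid[0:h,0:w]
    xy=cv2.undistortPoints(np.stack([u.ravel(),v.ravel()],1).astype(float)[:,None],K,np.array([d['k1'],0,0,0,0.]))[:,0]
    x=xy[:,0].reshape(h,w)*z;y=xy[:,1].reshape(h,w)*z
    P=np.stack([x,-y,-z,np.ones_like(z)],-1)
    W=P@np.linalg.inv(np.array(d['world_to_cam'])).T
    W=W[...,:3];W[z==0]=np.nan
    return W
def proj(d,p):
    c=np.array(d['world_to_cam'])@np.append(p,1)
    x,y=c[0]/-c[2],-c[1]/-c[2];f=1+d['k1']*(x*x+y*y)
    K=np.array(d['camera_matrix']);return K[0,0]*x*f+K[0,2],K[1,1]*y*f+K[1,2]
E
python3 - <<'E'
from h import *
np.set_printoptions(precision=3,suppress=True)
print(env.state())
import pickle
for n in ['scene','side','wrist']:
    d=shot(n,n+'0.png');pickle.dump(d,open(n+'0.pkl','wb'))
    print(n,np.linalg.inv(d['world_to_cam']),d['camera_matrix'],d['k1'])
    for t in ['black_fan_center','white_fan_center','alu_sink_center','copper_sink_center','chip_top','paste_jar_center','bottle_center','mat','tray']:
        print(t,[(np.round(r['location']),round(r['score'],2)) for r in env.recognise(n,t)])
E
```

```text
pics
{'t': 0.0, 'joints': array([ 0.998,  0.492,  1.559,  0.   ,  1.092, -0.106]), 'qvel': array([-0.001, -0.001, -0.   ,  0.   ,  0.001,  0.002]), 'tau': array([ -0.004, -61.264, -25.817,   0.069,   0.048,  -0.   ]), 'eef_pos': array([281.156, 558.027, 291.678]), 'tcp_rot': array([-3.141, -0.   ,  2.675]), 'ft_force': array([ 0.132,  0.376, -0.294]), 'moment': array([0.018, 0.003, 0.023]), 'grip_force': 0.0, 'opening': 0.9993689173589015}
scene [[   0.645   -0.607    0.464 1037.075]
 [   0.764    0.517   -0.386 -429.219]
 [  -0.005    0.603    0.797  952.069]
 [   0.       0.       0.       1.   ]] [[400.62    0.    312.714]
 [  0.    400.62  194.554]
 [  0.      0.      1.   ]] -0.06814914461590976
black_fan_center [(array([277., 194.]), 0.82), (array([284., 212.]), 0.15)]
white_fan_center [(array([297., 221.]), 0.91), (array([220., 286.]), 0.22)]
alu_sink_center [(array([233., 201.]), 0.6), (array([279., 174.]), 0.57)]
copper_sink_center [(array([397., 133.]), 0.45)]
chip_top [(array([276., 195.]), 0.45)]
paste_jar_center [(array([221., 286.]), 0.8)]
bottle_center [(array([270., 3
[... 600 characters left out ...]
)]
copper_sink_center [(array([280., 121.]), 0.51)]
chip_top [(array([314., 243.]), 0.64)]
paste_jar_center [(array([361., 340.]), 0.61)]
bottle_center [(array([421., 295.]), 0.95), (array([312., 242.]), 0.74)]
mat [(array([325., 346.]), 0.77)]
tray [(array([293., 148.]), 0.73)]
wrist [[  0.451  -0.857  -0.249 211.284]
 [  0.893   0.433   0.126 593.162]
 [ -0.     -0.279   0.96  384.817]
 [  0.      0.      0.      1.   ]] [[356.349   0.    316.774]
 [  0.    356.349 201.992]
 [  0.      0.      1.   ]] -0.0531771113737626
black_fan_center []
white_fan_center []
alu_sink_center []
copper_sink_center []
chip_top []
paste_jar_center []
bottle_center []
mat []
tray [(array([207., 369.]), 0.45)]
```

View pics/scene0.png

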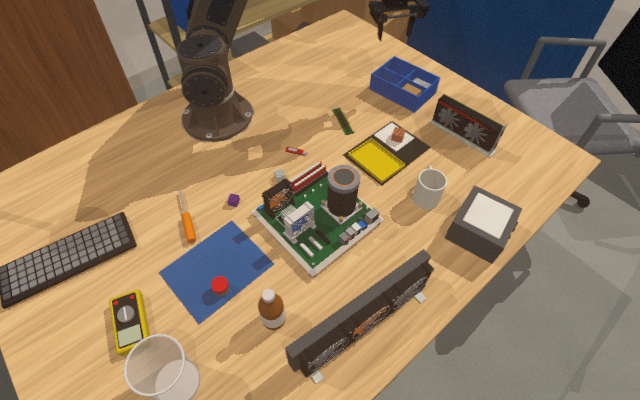

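View pics/side0.png

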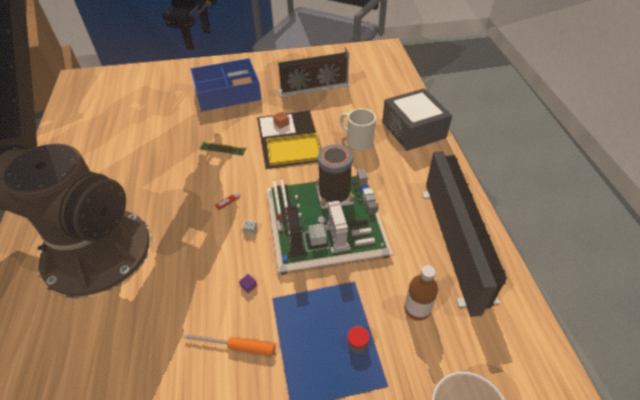

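```bash
cat > m.py <<'E'
from h import *
import pickle
np.set_printoptions(precision=2,suppress=True)
def rect(P):
    r=cv2.minAreaRect(P[:,:2].astype(np.float32));return np.round(r[0],1),np.round(r[1],1),round(r[2],2)
for n in ['side','scene']:
    d=pickle.load(open(n+'0.pkl','rb'));W=cloud(d);hsv=cv2.cvtColor(d['color'],cv2.COLOR_RGB2HSV)
    H,S,V=[hsv[...,i].astype(int) for i in range(3)];X,Y,Z=W[...,0],W[...,1],W[...,2]
    def sel(name,m):
        m=cv2.morphologyEx(np.uint8(m),cv2.MORPH_OPEN,np.ones((2,2)))
        k,l,s,c=cv2.connectedComponentsWithStats(m)
        for i in sorted(range(1,k),key=lambda i:-s[i,4])[:3]:
            if s[i,4]<15: continue
            P=W[l==i];print(n,name,s[i,4],'px',np.round(c[i]),rect(P),'med',np.median(P,0))
    sel('mat',(H>100)&(H<125)&(S>120)&(Z>-3)&(Z<9)&(X<700))
    sel('yellow',(H>22)&(H<32)&(S>200)&(Z>-3)&(Z<22)&(Y>0))
    sel('fantop',(Z>108)&(Z<126)&(X>350)&(X<750)&(abs(Y)<250))
    sel('sinktop',(Z>57)&(Z<72)&(X>400)&(X<700)&(abs(Y)<200))
    sel('board',(H>45)&(H<90)&(S>80)&(Z>20)&(Z<45)&(X>350)&(X<750)&(abs(Y)<250))
    sel('copper',(H<12)&(S>90)&(Z>12)&(Z<45)&(Y>150)&(X>350)&(X<650))
    sel('card',(S<60)&(V>150)&(Z>-2)&(Z<15)&(Y>150)&(X>350)&(X<600))
    sel('red',((H<8)|(H>172))&(S>150)&(Z>25)&(Z<50)&(Y<0))
    sel('bottle',(Z>120)&(Z<160)&(Y<-100)&(X>400)&(X<800))
    sel('pot',(Z>160)&(Z<185)&(Y>-100)&(Y<300)&(X>400)&(X<750))
d=pickle.load(open('side0.pkl','rb'));cv2.imwrite('pics/crop_side0.png',cv2.resize(d['color'][165:285,240:400,::-1],None,fx=5,fy=5,interpolation=cv2.INTER_CUBIC))
E
python3 m.py
```

```text
side mat 5695 px [325. 350.] (array([ 490.8, -326.1]), array([146.1, 225.6]), 8.25) med [nan nan nan]
side mat 18 px [368. 373.] (array([nan, nan]), array([0., 0.]), 0.0) med [nan nan nan]
side fantop 370 px [339. 217.] (array([581.9, -62.9]), array([ 45.7, 137.5]), 1.84) med [573.79 -94.75 117.89]
side fantop 361 px [295. 221.] (array([484.1, -51.1]), array([151.1,  24.5]), 78.95) med [nan nan nan]
side fantop 163 px [336. 182.] (array([624.6,  63.8]), array([157. ,  60.7]), 44.78) med [587.11  10.56 113.52]
side sinktop 222 px [318. 232.] (array([nan, nan]), array([0., 0.]), 0.0) med [nan nan nan]
side sinktop 135 px [333. 198.] (array([581.1,  -9.4]), array([82.7, 72.7]), 79.69) med [577.93   9.65  61.85]
side sinktop 94 px [370. 195.] (array([681.5,  31.2]), array([83.9, 27.2]), 72.04) med [673.53  11.37  59.21]
side board 912 px [307. 204.] (array([526.2,  16. ]), array([167.2,  78.5]), 81.76) med [nan nan nan]
side board 550 px [366. 225.] (array([649.7, -58.4]), array([174.2,  74.8]), 80.06) med [nan nan nan]
side board 154 px [285. 244.] (array([450.4, -83.7]), array([19.4, 6
[... 2192 characters left out ...]
y([ 568.1, -339.8]), array([40.8, 39.8]), 77.93) med [nan nan nan]
scene red 17 px [116. 303.] (array([ 447.9, -563.9]), array([9.3, 9. ]), 76.8) med [ 446.05 -563.69   34.97]
scene red 15 px [133. 298.] (array([ 459.2, -524.9]), array([6.8, 8.6]), 45.49) med [ 460.01 -524.63   35.12]
scene bottle 631 px [143. 357.] (array([ 671.2, -547.5]), array([ 69. , 108.8]), 20.24) med [nan nan nan]
scene bottle 273 px [176. 383.] (array([ 727.4, -528.8]), array([30.4, 98.3]), 15.76) med [nan nan nan]
scene bottle 156 px [269. 297.] (array([ 691.5, -267.1]), array([22.7, 78.4]), 50.81) med [ 716.66 -285.99  147.69]
scene pot 737 px [344. 179.] (array([nan, nan]), array([0., 0.]), 0.0) med [nan nan nan]
```

View pics/crop_side0.png

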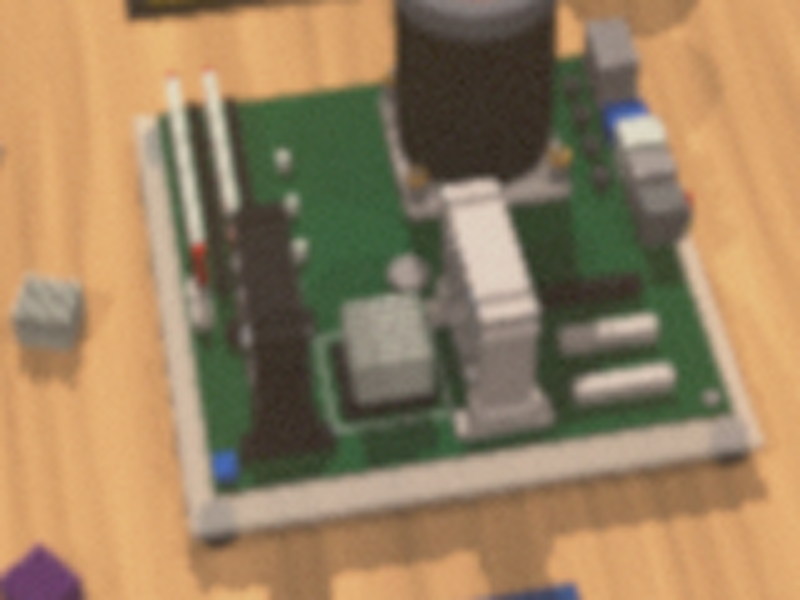

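Candidates for the aluminium sink (side picture): grey block on the chip between the fans (318,235), a smaller loose grey block (249,227), and a purple one (248,282). The target is (318,235): on the chip, not purple, the larger grey one. The close crop confirms it: it is at crop (388,345), inside the printed outline.

Next I'll take a close look with the wrist camera.

```bash
cat >> h.py <<'E'
def plan(x,y,z,yawdeg,start=None,hand=95,step=55,rot=10):
    """print rows (tool axes) from measured pose to target, tool down"""
    s=env.state();p=np.array(s['eef_pos']) ;w=np.degrees(s['tcp_rot'][2])
    if start: p=np.array(start[:3]);w=start[3]
    d=np.array([x,y,z])-p;dw=(yawdeg-w+180)%360-180
    n=max(1,int(np.ceil(max(np.linalg.norm(d)/step,abs(dw)/rot))))
    print('n',n,'delta',np.round(d,1),'dyaw',round(dw,1))
    for i in range(n):
        a=np.radians(w+dw*i/n);c,s_=np.cos(a),np.sin(a);e=d/n
        print([0,0,round(-dw/n,2),round(e[0]*c+e[1]*s_,1),round(e[0]*s_-e[1]*c,1),round(-e[2],1),hand])
E
python3 -c "
from h import *
plan(526,-90,340,90)"
```

```text
n 13 delta [ 244.8 -648.2   47.8] dyaw -63.3
[0, 0, np.float64(4.87), np.float64(-39.3), np.float64(-36.1), np.float64(-3.7), 95]
[0, 0, np.float64(4.87), np.float64(-42.2), np.float64(-32.6), np.float64(-3.7), 95]
[0, 0, np.float64(4.87), np.float64(-44.8), np.float64(-28.9), np.float64(-3.7), 95]
[0, 0, np.float64(4.87), np.float64(-47.1), np.float64(-25.0), np.float64(-3.7), 95]
[0, 0, np.float64(4.87), np.float64(-49.0), np.float64(-20.9), np.float64(-3.7), 95]
[0, 0, np.float64(4.87), np.float64(-50.6), np.float64(-16.7), np.float64(-3.7), 95]
[0, 0, np.float64(4.87), np.float64(-51.8), np.float64(-12.3), np.float64(-3.7), 95]
[0, 0, np.float64(4.87), np.float64(-52.7), np.float64(-7.9), np.float64(-3.7), 95]
[0, 0, np.float64(4.87), np.float64(-53.2), np.float64(-3.4), np.float64(-3.7), 95]
[0, 0, np.float64(4.87), np.float64(-53.3), np.float64(1.1), np.float64(-3.7), 95]
[0, 0, np.float64(4.87), np.float64(-53.0), np.float64(5.7), np.float64(-3.7), 95]
[0, 0, np.float64(4.87), np.float64(-52.3), np.float64(10.1), np.float64(-3.7), 95]
[0, 0, np.float64(4.87), np.float64(-51.3), np.float64(14.5), np.float64(-3.7), 95]
```

jog_arm --pt "0 0 5 -39 -36 -4 95" --pt "0 0 5 -42 -33 -4 95" --pt "0 0 5 -45 -29 -4 95" --pt "0 0 5 -47 -25 -4 95" --pt "0 0 5 -49 -21 -4 95" --pt "0 0 5 -51 -17 -4 95" --pt "0 0 5 -52 -12 -4 95" --pt "0 0 5 -53 -8 -4 95" --pt "0 0 5 -53 -3 -4 95" --pt "0 0 5 -53 1 -4 95"

```text
t: 2.75
eef_pos: [464.5, 55.4, 332.6]
tcp_rot: [3.141, 0.0, 1.799]
ft_force: [-0.1, 0.2, 0.0]
opening: 1.0
grip_force: 0.0
```

jog_arm --pt "0 0 5 -53 6 -4 95" --pt "0 0 5 -52 10 -4 95" --pt "0 0 3 -51 14 -4 95" --pt "0 0 0 0 0 0 95" --pt "0 0 0 0 0 0 95"

```text
t: 3.38
eef_pos: [516.1, -93.1, 344.0]
tcp_rot: [-3.141, -0.0, 1.575]
ft_force: [0.4, 0.2, -0.8]
opening: 1.0
grip_force: 0.0
```

```bash
python3 - <<'E'
from h import *
import pickle
s=env.state();print(s['t'],s['eef_pos'],np.degrees(s['tcp_rot']),s['joints'])
d=shot('wrist','wrist1.png');pickle.dump(d,open('wrist1.pkl','wb'))
E
```

```text
3.375 [516.05447597 -93.10078918 344.02344853] [-1.79971240e+02 -2.39280664e-02  9.02420652e+01] [-3.04584633e-01  2.94731003e-01  1.73270474e+00  2.73233725e-04
  1.11476207e+00 -3.08929977e-01]
```

View pics/wrist1.png

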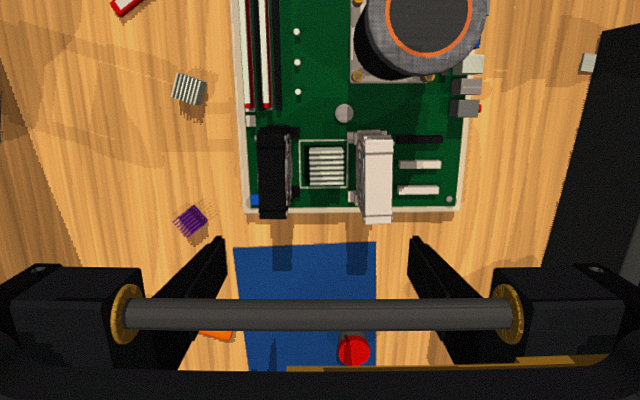

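The wrist picture shows the black fan (275,170), the finned sink on the chip (325,165), the white fan (375,175), the pot at (430,20) and the mat below (310,290).

```bash
cat > m2.py <<'E'
from h import *
import pickle,sys
np.set_printoptions(precision=2,suppress=True)
def rect(P):
    r=cv2.minAreaRect(P[:,:2].astype(np.float32));return np.round(r[0],1),np.round(r[1],1),round(r[2],2)
def largest(m,k=2):
    m=cv2.morphologyEx(np.uint8(m),cv2.MORPH_OPEN,np.ones((k,k)))
    _,l,s,c=cv2.connectedComponentsWithStats(m);i=1+np.argmax(s[1:,4]);return l==i
def ray(d,uv,z):
    K=np.array(d['camera_matrix']);q=cv2.undistortPoints(np.array(uv,float).reshape(-1,1,2),K,np.array([d['k1'],0,0,0,0.]))[:,0]
    T=np.linalg.inv(np.array(d['world_to_cam']));D=np.c_[q[:,0],-q[:,1],-np.ones(len(q))]@T[:3,:3].T;o=T[:3,3]
    return o+D*((z-o[2])/D[:,2])[:,None]
if __name__=='__main__':
    d=pickle.load(open('wrist1.pkl','rb'));W=cloud(d);X,Y,Z=[np.nan_to_num(W[...,i],nan=-999) for i in range(3)]
    hsv=cv2.cvtColor(d['color'],cv2.COLOR_RGB2HSV).astype(int);H,S,V=hsv[...,0],hsv[...,1],hsv[...,2]
    near=(Y<0)&(Y>-180)
    for n,m in [('black',(Z>113)&(Z<123)&near&(X<520)&(X>420)),('white',(Z>113)&(Z<123)&near&(X>540)&(X<640)),('sink',(Z>58)&(Z<70)&near&(X>495)&(X<550)),
        ('blackall',(Z>40)&(Z<123)&near&(X<505)&(X>420)),('whiteall',(Z>40)&(Z<123)&near&(X>550)&(X<620)),
        ('board',(H>45)&(H<90)&(S>80)&(Z>20)&(Z<45)),('pot',(Z>165)&(Z<180)),('mat',(H>100)&(H<125)&(S>120)&(Z>-3)&(Z<9)&(X<700))]:
        l=largest(m);P=W[l]
        uv=np.argwhere(l)[:,::-1];R=ray(d,uv,np.median(P[:,2]))
        print(n,len(P),'depth',rect(P),'medz',np.median(P[:,2]),'ray',rect(R))
    # bottom edge of bench: line of board bottom
    l=largest((H>45)&(H<90)&(S>80)&(Z>20)&(Z<45),3)
    uv=[]
    for c in range(258,455,3):
        r=np.flatnonzero(l[:,c])
        if len(r): uv.append((c,r.max()))
    R=ray(d,uv,32);f=np.polyfit(R[:,0],R[:,1],1);
    for _ in range(3):
        e=R[:,1]-np.polyval(f,R[:,0]);k=abs(e)<2.5;f=np.polyfit(R[k,0],R[k,1],1)
    print('front edge yaw',np.degrees(np.arctan(f[0])),k.sum(),len(k),'y at 525',np.polyval(f,525))
E
python3 m2.py
python3 - <<'E'
import cv2
i=cv2.imread('pics/wrist1.png')[110:230,230:410]
cv2.imwrite('pics/wcrop1.png',cv2.resize(i,None,fx=4.4,fy=4.4,interpolation=cv2.INTER_CUBIC))
E
```

```text
black 2406 depth (array([ 471.3, -108.1]), array([121.8,  36.2]), 79.91) medz nan ray (array([nan, nan]), array([0., 0.]), 0.0)
white 2401 depth (array([ 586.8, -109.4]), array([ 35.1, 124.1]), 10.69) medz nan ray (array([nan, nan]), array([0., 0.]), 0.0)
sink 114 depth (array([529.1, -93.1]), array([ 9.9, 38.4]), 84.53) medz 64.51200923027537 ray (array([527.6, -91.3]), array([35.1,  3.2]), 0.24)
blackall 3146 depth (array([ 472.3, -105.5]), array([127. ,  38.1]), 80.26) medz nan ray (array([nan, nan]), array([0., 0.]), 0.0)
whiteall 3341 depth (array([nan, nan]), array([0., 0.]), 0.0) medz nan ray (array([nan, nan]), array([0., 0.]), 0.0)
board 19815 depth (array([587.2, -29.5]), array([168.1, 261.3]), 62.56) medz nan ray (array([nan, nan]), array([0., 0.]), 0.0)
pot 7532 depth (array([nan, nan]), array([0., 0.]), 0.0) medz nan ray (array([nan, nan]), array([0., 0.]), 0.0)
mat 7448 depth (array([ 501.6, -172.3]), array([191.9, 218.4]), 0.86) medz nan ray (array([nan, nan]), array([0., 0.]), 0.0)
front edge yaw -26.297391638544973 7 66 y at 525 -59.993387854997366
```

View pics/wcrop1.png

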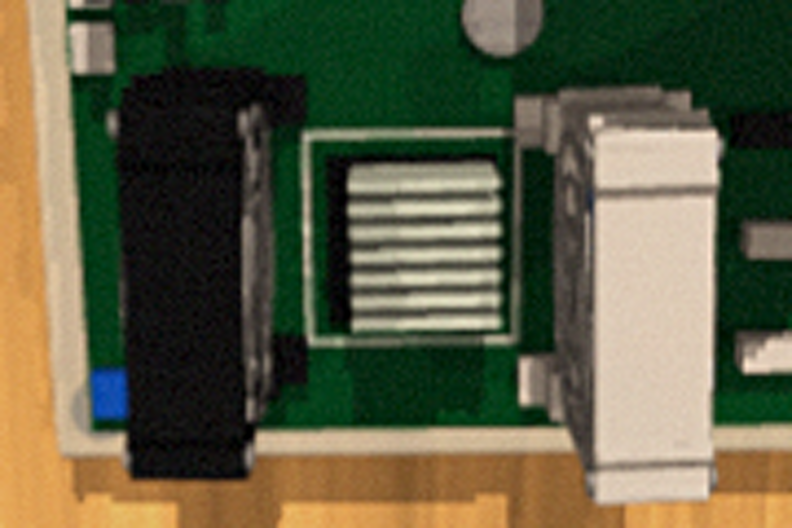

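```bash
sed -i 's/np.ones((k,k)))$/np.ones((3,3)))\&np.uint8(m)/' m2.py; cat > m3.py <<'E'
from m2 import *
d=pickle.load(open('wrist1.pkl','rb'))
c=lambda L:[(230+(x+.5)/4.4-.5,110+(y+.5)/4.4-.5) for x,y in L]
def show(n,L,z):
    R=ray(d,c(L),z);print(n,R[:,:2].tolist(),'mean',R.mean(0)[:2]);return R
R=show('outline TL TR BR BL',[(305,132),(518,132),(518,340),(312,343)],32.)
print(rect(R))
R=show('white top TL TR BR BL',[(597,125),(719,128),(712,497),(597,500)],118)
print(rect(R))
R=show('black top',[(120,100),(245,105),(250,475),(133,475)],118);print(rect(R))
R=show('frame front edge',[(70,430),(780,430)],32);print(np.degrees(np.arctan2(*(R[1]-R[0])[1::-1])))
R=show('sink top',[(350,165),(497,165),(503,330),(350,330)],65);print(rect(R))
R=show('feet white left ends',[(516,120),(520,380)],40);R=show('feet black right ends',[(305,100),(305,360)],40)
E
python3 m3.py; python3 m2.py
```

```text
outline TL TR BR BL [[495.92983278646795, -59.1453819064782], [550.4974833811008, -58.92452313508973], [551.9554997221237, -113.7650009206468], [497.2438697193751, -114.8009434152813]] mean [523.91 -86.66]
(array([523.9, -86.5]), array([54.7, 55.9]), 1.35)
white top TL TR BR BL [[559.1322107509129, -48.02687896606662], [583.8542005087804, -48.454024666104935], [587.2418833572433, -127.35384638640258], [562.4015126624877, -128.10942067013602]] mean [573.16 -87.99]
(array([573.2, -87.7]), array([24.9, 80.4]), 2.34)
black top [[463.11857097852265, -43.364081516634556], [488.2498729326601, -44.331856674120296], [487.72444120303084, -122.70866711935861], [462.57470111993507, -122.82308968362486]] mean [475.42 -83.31]
(array([475.4, -83.2]), array([79.5, 25.1]), 89.61)
frame front edge [[431.5084450251224, -139.24722578628993], [623.6885212056479, -138.50342428278023]] mean [ 527.6  -138.88]
0.221752821641195
sink top [[508.1634806204465, -63.245832966107805], [542.9388301267331, -63.101324639963934], [545.3246072675561, -103.19513945241422], [508.0778270071449, -103.34382270737177]] mean 
[... 875 characters left out ...]
.1]), array([34. , 86.3]), 0.13)
whiteall 3339 depth (array([572.4, -88.1]), array([31.3, 83.7]), 2.04) medz 117.6571057612453 ray (array([567.9, -84.5]), array([36.7, 87.7]), 2.07)
board 18808 depth (array([558.8, -25.5]), array([220.6, 245.1]), 89.67) medz 32.07914902499559 ray (array([558.4, -25.5]), array([244.1, 220.5]), 0.16)
pot 7402 depth (array([591.2,  27.2]), array([83.2, 49.5]), 0.64) medz 172.49248603562842 ray (array([590.9,  26.8]), array([82.7, 49. ]), 1.26)
mat 7444 depth (array([ 501.4, -241.3]), array([188. ,  84.7]), 2.97) medz 2.9981932399023776 ray (array([ 501.4, -241.2]), array([187.9,  84.1]), 2.78)
front edge yaw -26.297391638544973 7 66 y at 525 -59.993387854997366
```

jog_arm --pt "0 0 0 9 -41 20 60" --pt "0 0 0 0 0 50 60" --pt "0 0 0 0 0 50 60" --pt "0 0 0 0 0 37 60" --pt "0 0 0 0 0 0 60" --pt "0 0 0 0 0 0 60"

```text
t: 4.18
eef_pos: [475.8, -84.0, 188.5]
tcp_rot: [3.14, 0.0, 1.576]
ft_force: [0.1, 0.8, 0.1]
opening: 0.631
grip_force: 0.0
```

jog_arm --pt "0 0 0 0 -1 16 60" --pt "0 0 0 0 0 15 60" --pt "0 0 0 0 0 0 60" --pt "0 0 0 0 0 0 45" --pt "0 0 0 0 0 0 32" --pt "0 0 0 0 0 0 10" --pt "0 0 0 0 0 0 10" --pt "0 0 0 0 0 0 10"

```text
t: 5.18
eef_pos: [474.3, -84.4, 156.3]
tcp_rot: [3.142, -0.0, 1.575]
ft_force: [-0.9, 0.8, 2.4]
opening: 0.261
grip_force: 30.0
```

jog_arm --pt "0 0 0 0 0 -10 10" --pt "0 0 0 0 0 -20 10" --pt "0 0 0 0 0 -25 10" --pt "0 0 0 -20 -2 -5 10" --pt "0 0 0 -40 -2 0 10" --pt "0 0 0 -40 -2 0 10" --pt "0 0 0 -40 -2 0 10" --pt "0 0 0 -30 -2 0 10" --pt "0 0 0 -10 0 0 10" --pt "0 0 0 0 0 0 10"

```text
t: 6.42
eef_pos: [465.0, -264.4, 216.3]
tcp_rot: [-3.142, -0.0, 1.574]
ft_force: [0.9, 0.1, -1.6]
opening: 0.258
grip_force: 30.0
```

jog_arm --pt "0 0 0 0 0 30 10" --pt "0 0 0 0 0 30 10" --pt "0 0 0 0 0 14 10" --pt "0 0 0 0 0 8 10" --pt "0 0 0 0 0 0 10"

```text
t: 7.05
eef_pos: [465.3, -264.3, 134.4]
tcp_rot: [3.142, -0.0, 1.576]
ft_force: [0.6, -0.2, -2.0]
opening: 0.259
grip_force: 30.0
```

jog_arm --pt "0 0 0 0 0 4 10" --pt "0 0 0 0 0 2 10" --pt "0 0 0 0 0 1 10" --pt "0 0 0 0 0 0 10" --pt "0 0 0 0 0 0 10"

```text
t: 7.68
eef_pos: [465.1, -264.6, 127.3]
tcp_rot: [3.141, 0.0, 1.575]
ft_force: [-0.6, -0.5, 1.3]
opening: 0.26
grip_force: 30.0
```

jog_arm --pt "0 0 0 0 0 0 30" --pt "0 0 0 0 0 0 40" --pt "0 0 0 0 0 0 50" --pt "0 0 0 0 0 0 50" --pt "0 0 0 0 0 -20 50" --pt "0 0 0 0 0 -40 50" --pt "0 0 0 0 0 -60 60" --pt "0 0 0 0 0 -60 60" --pt "0 0 0 0 0 0 60"

```text
t: 8.8
eef_pos: [465.8, -264.9, 311.4]
tcp_rot: [3.135, 0.005, 1.575]
ft_force: [0.3, -1.0, 0.3]
opening: 0.628
grip_force: 0.0
```

```bash
python3 - <<'E'
from h import *
import pickle
s=env.state();print(s['t'],s['eef_pos'])
d=shot('scene','scene2.png');pickle.dump(d,open('scene2.pkl','wb'))
cv2.imwrite('pics/scene2c.png',cv2.resize(d['color'][140:340,120:400,::-1],None,fx=2.8,fy=2.8))
d=shot('wrist','wrist2.png');pickle.dump(d,open('wrist2.pkl','wb'))
E
```

```text
8.8 [ 465.83685982 -264.93120864  311.3912312 ]
```

View pics/scene2c.png

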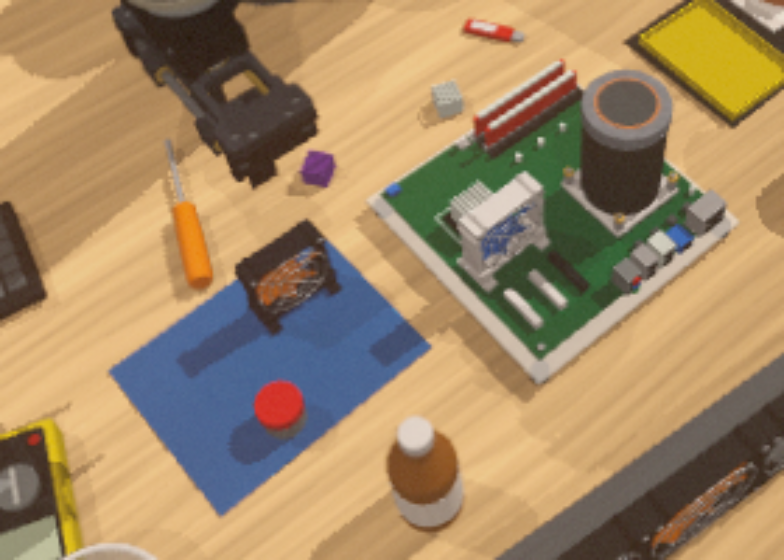

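```bash
python3 - <<'E'
from m2 import *
d=pickle.load(open('scene2.pkl','rb'))
L=[(110,370),(430,347),(222,515)]
R=ray(d,[(120+x/2.8,140+y/2.8) for x,y in L],3.);print(R, (R[0]+R[1])/2)
for fn in ['scene2','wrist2']:
    d=pickle.load(open(fn+'.pkl','rb'));W=cloud(d);X,Y,Z=[np.nan_to_num(W[...,i],nan=-999) for i in range(3)]
    l=largest((Z>83)&(Z<94)&(X>430)&(X<510)&(Y<-200)&(Y>-330));P=W[l];print(fn,'blacktop',len(P),rect(P),np.median(P[:,2]))
    hsv=cv2.cvtColor(d['color'],cv2.COLOR_RGB2HSV).astype(int);H,S,V=hsv[...,0],hsv[...,1],hsv[...,2]
    m=(H>100)&(H<125)&(S>120)&(Z>-3)&(Z<9)&(X<700)&(X>300)&(Y<-150)
    P=W[largest(m)];print('mat',rect(P))
E
```

```text
[[ 419.3  -441.26    3.  ]
 [ 593.6  -196.      3.  ]
 [ 607.09 -431.19    3.  ]] [ 506.45 -318.63    3.  ]
scene2 blacktop 279 (array([ 465.2, -265. ]), array([28.4, 79.5]), 0.92) 89.14546975527492
mat (array([ 535.3, -291.8]), array([179. ,  85.8]), 66.51)
wrist2 blacktop 2434 (array([ 465. , -263.9]), array([27.4, 78.6]), 0.17) 89.03119567781093
mat (array([ 505.3, -315.7]), array([188.4, 232.8]), 2.86)
```

jog_arm --pt "0 0 -2 40 25 0 60" --pt "0 0 0 46 27 0 60" --pt "0 0 0 46 26 0 60" --pt "0 0 0 46 25 0 60" --pt "0 0 0 0 0 40 60" --pt "0 0 0 0 0 50 60" --pt "0 0 0 0 0 32 60" --pt "0 0 0 0 0 0 60" --pt "0 0 0 0 0 0 60"

```text
t: 10.02
eef_pos: [562.6, -83.5, 185.5]
tcp_rot: [-3.141, -0.0, 1.61]
ft_force: [0.1, 0.5, -0.1]
opening: 0.634
grip_force: 0.0
```

jog_arm --pt "0 0 0 -5 10 0 60" --pt "0 0 0 0 0 15 60" --pt "0 0 0 0 0 14 60" --pt "0 0 0 0 0 0 60" --pt "0 0 0 0 0 0 45" --pt "0 0 0 0 0 0 32" --pt "0 0 0 0 0 0 10" --pt "0 0 0 0 0 0 10" --pt "0 0 0 0 0 0 10"

```text
t: 11.15
eef_pos: [572.7, -88.0, 156.4]
tcp_rot: [3.141, 0.0, 1.61]
ft_force: [-0.0, 0.7, 1.4]
opening: 0.261
grip_force: 30.0
```

jog_arm --pt "0 0 0 0 0 -10 10" --pt "0 0 0 0 0 -30 10" --pt "0 0 0 0 0 -35 10" --pt "0 0 0 -20 -8 -15 10" --pt "0 0 0 -40 -16 0 10" --pt "0 0 0 -45 -18 0 10" --pt "0 0 0 -45 -18 0 10" --pt "0 0 0 -45 -18 0 10" --pt "0 0 0 -45 -18 0 10" --pt "0 0 0 -36 -15 0 10"

```text
t: 12.4
eef_pos: [470.8, -370.6, 245.9]
tcp_rot: [-3.141, -0.0, 1.609]
ft_force: [0.4, 0.5, -0.0]
opening: 0.258
grip_force: 30.0
```

jog_arm --pt "0 0 0 -20 -8 0 10" --pt "0 0 0 0 0 0 10" --pt "0 0 0 0 0 20 10" --pt "0 0 0 0 0 40 10" --pt "0 0 0 0 0 35 10" --pt "0 0 0 0 0 15 10" --pt "0 0 0 0 0 0 10" --pt "0 0 0 0 0 0 10"

```text
t: 13.4
eef_pos: [465.9, -388.5, 137.5]
tcp_rot: [3.14, 0.001, 1.61]
ft_force: [-0.8, 0.1, -0.8]
opening: 0.262
grip_force: 30.0
```

jog_arm --pt "0 0 0 0 0 6 10" --pt "0 0 0 0 0 3 10" --pt "0 0 0 0 0 1 10" --pt "0 0 0 0 0 0 10" --pt "0 0 0 0 0 0 10"

```text
t: 14.02
eef_pos: [465.4, -388.5, 127.3]
tcp_rot: [3.141, 0.001, 1.61]
ft_force: [-2.0, 2.4, 10.6]
opening: 0.26
grip_force: 30.0
```

jog_arm --pt "0 0 0 0 0 0 30" --pt "0 0 0 0 0 0 40" --pt "0 0 0 0 0 0 50" --pt "0 0 0 0 0 0 50" --pt "0 0 0 0 0 -20 50" --pt "0 0 0 0 0 -40 50" --pt "0 0 0 0 0 -60 60" --pt "0 0 0 0 0 -50 60" --pt "0 0 2 20 6 0 60" --pt "0 0 0 50 12 0 60"

```text
t: 15.28
eef_pos: [482.2, -318.6, 296.6]
tcp_rot: [3.141, 0.001, 1.572]
ft_force: [0.7, 0.4, 0.1]
opening: 0.633
grip_force: 0.0
```

jog_arm --pt "0 0 0 50 12 0 60" --pt "0 0 0 50 12 0 60" --pt "0 0 0 50 12 0 60" --pt "0 0 0 50 12 0 60" --pt "0 0 0 30 4 0 60" --pt "0 0 0 0 0 0 60" --pt "0 0 0 0 0 0 60"

```text
t: 16.15
eef_pos: [533.3, -88.5, 296.2]
tcp_rot: [3.142, 0.0, 1.575]
ft_force: [-0.2, 0.7, -0.2]
opening: 0.632
grip_force: 0.0
```

```bash
python3 - <<'E'
from m2 import *
s=env.state();print(s['t'],s['eef_pos'],np.degrees(s['tcp_rot'][2]))
d=shot('scene','scene3.png');pickle.dump(d,open('scene3.pkl','wb'))
W=cloud(d);X,Y,Z=[np.nan_to_num(W[...,i],nan=-999) for i in range(3)]
for n,y in [('black',-265),('white',-388)]:
    P=W[largest((Z>83)&(Z<94)&(X>430)&(X<510)&(abs(Y-y)<60))];print(n,len(P),rect(P),np.median(P[:,2]))
d=shot('wrist','wrist3.png');pickle.dump(d,open('wrist3.pkl','wb'))
W=cloud(d);X,Y,Z=[np.nan_to_num(W[...,i],nan=-999) for i in range(3)]
P=W[largest((Z>40)&(Z<70)&(X>480)&(X<570)&(Y<-50)&(Y>-130))];print('sink',len(P),rect(P),rect(P[P[:,2]>60]))
cv2.imwrite('pics/wcrop3.png',cv2.resize(d['color'][100:220,250:410,::-1],None,fx=5,fy=5,interpolation=cv2.INTER_CUBIC))
E
```

```text
16.15 [533.3  -88.54 296.21] 90.25690896676664
black 280 (array([ 464.9, -264.6]), array([29.3, 79. ]), 1.81) 89.3648076617722
white 313 (array([ 465.5, -389.6]), array([27.9, 79.8]), 1.7) 89.4540249843734
sink 1551 (array([525.9, -84.7]), array([35.9, 35.5]), 1.65) (array([526. , -84.7]), array([35.8, 35.4]), 1.56)
```

View pics/wcrop3.png

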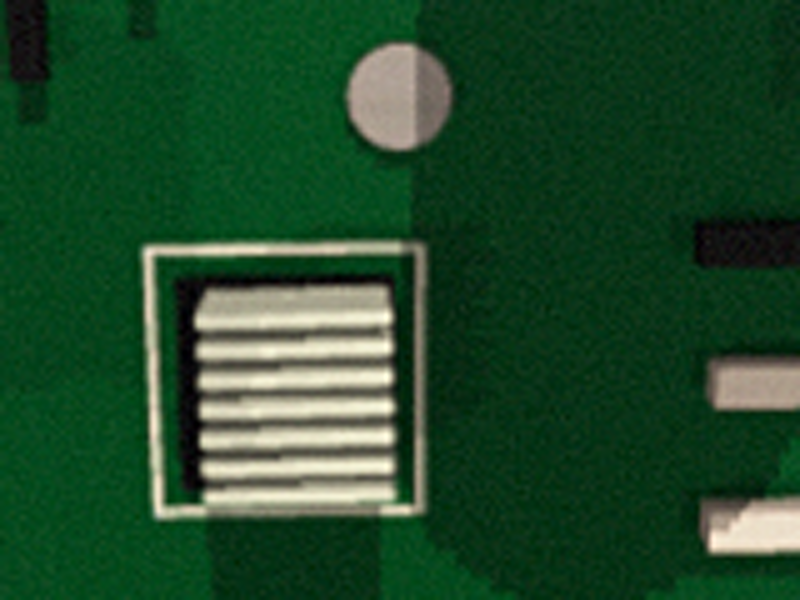

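```bash
python3 - <<'E'
from m2 import *
d=pickle.load(open('wrist3.pkl','rb'))
R=ray(d,[(250+(x+.5)/5-.5,100+(y+.5)/5-.5) for x,y in [(147,247),(422,245),(421,514),(158,515)]],32.);print(R,R.mean(0),rect(R))
R=ray(d,[(250+(x+.5)/5-.5,100+(y+.5)/5-.5) for x,y in [(195,330),(393,325),(397,503),(204,505)]],65.);print(R,rect(R))
W=cloud(d);P=W.reshape(-1,3);P=P[np.isfinite(P).all(1)];b=P[(abs(P[:,2]-32)<3)&(abs(P[:,0]-525)<20)&(P[:,1]>-50)&(P[:,1]<0)];print('board z',np.median(b[:,2]))
E
```

```text
[[ 495.65  -59.16   32.  ]
 [ 550.69  -58.61   32.  ]
 [ 551.39 -114.68   32.  ]
 [ 496.5  -115.07   32.  ]] [523.56 -86.88  32.  ] (array([523.5, -86.9]), array([55. , 56.2]), 0.72)
[[ 507.6   -69.91   65.  ]
 [ 544.01  -68.87   65.  ]
 [ 545.17 -102.88   65.  ]
 [ 508.68 -103.39   65.  ]] (array([526.4, -86.4]), array([36.6, 34. ]), 1.63)
board z 32.165040036310444
```

jog_arm --pt "0 0 -1 3 -7 30 60" --pt "0 0 0 0 0 50 60" --pt "0 0 0 0 0 50 60" --pt "0 0 0 0 0 30 60" --pt "0 0 0 0 0 10 60" --pt "0 0 0 0 0 0 60" --pt "0 0 0 0 0 0 60"

```text
t: 17.12
eef_pos: [526.8, -85.3, 127.4]
tcp_rot: [3.14, 0.001, 1.592]
ft_force: [0.2, -0.4, 0.2]
opening: 0.629
grip_force: 0.0
```

jog_arm --pt "0 0 0 0 -1 8 60" --pt "0 0 0 0 0 0 60" --pt "0 0 0 0 0 0 45" --pt "0 0 0 0 0 0 40" --pt "0 0 0 0 0 0 25" --pt "0 0 0 0 0 0 25" --pt "0 0 0 0 0 0 25"

```text
t: 18.0
eef_pos: [525.4, -85.0, 118.3]
tcp_rot: [3.141, -0.0, 1.593]
ft_force: [0.6, -0.3, 1.6]
opening: 0.377
grip_force: 30.0
```

jog_arm --pt "0 0 0 0 0 -10 25" --pt "0 0 0 0 0 -30 25" --pt "0 0 0 0 0 -45 25" --pt "0 0 0 0 0 -45 25" --pt "0 0 0 0 0 -45 25" --pt "0 0 0 20 0 0 25" --pt "0 0 0 40 0 0 25" --pt "0 0 0 45 0 0 25" --pt "0 0 0 45 0 0 25" --pt "0 0 0 45 0 0 25"

```text
t: 19.25
eef_pos: [520.2, 111.9, 292.4]
tcp_rot: [-3.14, -0.0, 1.593]
ft_force: [0.0, -0.2, -0.6]
opening: 0.377
grip_force: 30.0
```

jog_arm --pt "0 0 0 45 0 0 25" --pt "0 0 0 45 0 0 25" --pt "0 0 0 30 0 0 25" --pt "0 0 0 15 0 0 25" --pt "0 0 0 0 0 0 25" --pt "0 0 0 0 0 0 25"

```text
t: 20.0
eef_pos: [518.1, 244.0, 293.1]
tcp_rot: [-3.141, 0.0, 1.592]
ft_force: [0.8, -0.4, -0.4]
opening: 0.379
grip_force: 30.0
```

```bash
python3 - <<'E'
from m2 import *
s=env.state();print(s['t'],s['eef_pos'],np.degrees(s['tcp_rot'][2]),s['joints'],s['opening'])
d=shot('wrist','wrist4.png');pickle.dump(d,open('wrist4.pkl','wb'))
E
```

```text
20.0 [518.05 244.05 293.06] 91.21821415660025 [ 0.32  0.42  1.69 -0.    1.04  0.3 ] 0.37923817546349736
```

View pics/wrist4.png

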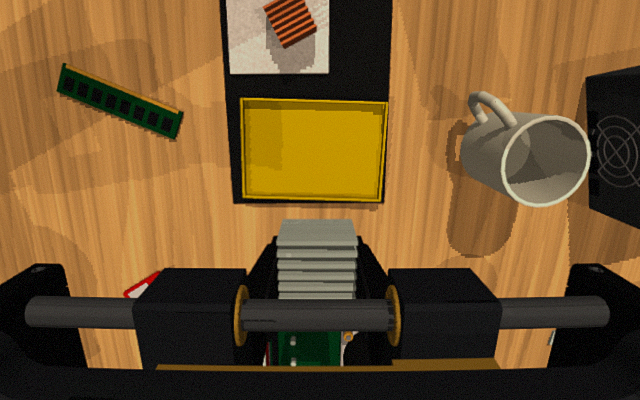

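```bash
python3 - <<'E'
from m2 import *
d=pickle.load(open('wrist4.pkl','rb'))
R=ray(d,[(241,98),(387,102),(380,203),(244,198)],15.);print(R,R.mean(0),rect(R))
W=cloud(d);X,Y,Z=[np.nan_to_num(W[...,i],nan=-999) for i in range(3)]
m=(Z>25)&(Z<45)&(Y>300)&(X>420)&(X<560);P=W[largest(m)];print('copper top',len(P),rect(P),np.median(P[:,2]))
c=(Z>4)&(Z<12)&(Y>300)&(X>400)&(X<560);P=W[largest(c)];print('card',rect(P),np.median(P[:,2]))
E
```

```text
[[440.43 321.79  15.  ]
 [587.35 320.89  15.  ]
 [587.46 214.85  15.  ]
 [439.97 217.4   15.  ]] [513.8  268.73  15.  ] (array([513.9, 268.3]), array([106. , 147.7]), 89.65)
copper top 1333 (array([490.2, 393.9]), array([35.9, 37.3]), 27.98) 35.95057119862645
card (array([476.6, 380.6]), array([100.4,  68.9]), 1.06) 7.10475007765686
```

jog_arm --pt "0 0 0 24 -4 20 25" --pt "0 0 0 0 0 50 25" --pt "0 0 0 0 0 60 25" --pt "0 0 0 0 0 40 25" --pt "0 0 0 0 0 20 25" --pt "0 0 0 0 0 8 25" --pt "0 0 0 0 0 0 25" --pt "0 0 0 0 0 0 25"

```text
t: 21.05
eef_pos: [514.0, 268.8, 96.3]
tcp_rot: [3.14, -0.001, 1.592]
ft_force: [0.3, 0.2, 0.0]
opening: 0.377
grip_force: 30.0
```

jog_arm --pt "0 0 0 0 0 4 25" --pt "0 0 0 0 0 2 25" --pt "0 0 0 0 0 0 25" --pt "0 0 0 0 0 0 40" --pt "0 0 0 0 0 0 52" --pt "0 0 0 0 0 0 60" --pt "0 0 0 0 0 -20 60" --pt "0 0 0 0 0 -50 60" --pt "0 0 0 0 0 -60 60" --pt "0 0 0 0 0 -40 60"

```text
t: 22.3
eef_pos: [513.6, 268.9, 262.0]
tcp_rot: [3.139, -0.001, 1.593]
ft_force: [-0.0, -0.1, -0.2]
opening: 0.63
grip_force: 0.0
```

jog_arm --pt "0 0 0 35 -6 0 60" --pt "0 0 0 40 -8 0 60" --pt "0 0 0 40 -8 0 60" --pt "0 0 0 0 0 0 60" --pt "0 0 0 0 0 0 60"

```text
t: 22.92
eef_pos: [489.0, 382.9, 259.1]
tcp_rot: [-3.141, 0.0, 1.593]
ft_force: [-0.1, -0.5, -0.3]
opening: 0.63
grip_force: 0.0
```

```bash
python3 - <<'E'
from m2 import *
s=env.state();print(s['t'],s['eef_pos'],np.degrees(s['tcp_rot'][2]),s['joints'],s['opening'])
d=shot('wrist','wrist5.png');pickle.dump(d,open('wrist5.pkl','wb'))
W=cloud(d);X,Y,Z=[np.nan_to_num(W[...,i],nan=-999) for i in range(3)]
m=(Z>25)&(Z<45)&(Y>340)&(X>420)&(X<560);l=largest(m);P=W[l];print('copper top',len(P),rect(P),np.median(P[:,2]))
m=(Z>25)&(Z<45)&(Y<330)&(Y>200)&(X>440)&(X<600);P=W[largest(m)];print('alu',len(P),rect(P),np.median(P[:,2]))
c=np.argwhere(l).mean(0).astype(int);print(c)
cv2.imwrite('pics/wcrop5.png',cv2.resize(d['color'][max(0,c[0]-60):c[0]+60,c[1]-75:c[1]+75,::-1],None,fx=4,fy=4,interpolation=cv2.INTER_CUBIC))
E
```

```text
22.925 [488.96 382.93 259.07] 91.27726723031792 [ 0.56  0.52  1.61 -0.    1.02  0.54] 0.6297641929404593
copper top 1111 (array([491.4, 391.7]), array([35.8, 29.9]), 27.93) 35.889789660639224
alu 775 (array([513.5, 278.6]), array([35.7, 19.7]), 1.35) 34.689695546214466
[177 319]
```

View pics/wcrop5.png

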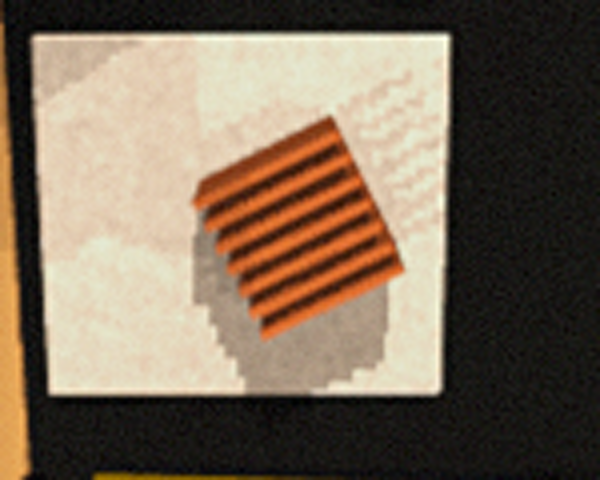

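```bash
python3 - <<'E'
from m2 import *
d=pickle.load(open('wrist5.pkl','rb'))
R=ray(d,[(244+(x+.5)/4-.5,117+(y+.5)/4-.5) for x,y in [(195,205),(340,138),(403,268),(265,338)]],37.);print(R[:,:2].tolist(),R.mean(0),rect(R))
W=cloud(d);X,Y,Z=[np.nan_to_num(W[...,i],nan=-999) for i in range(3)]
m=(Z>33)&(Z<40)&(Y>340)&(X>420)&(X<560);print(rect(W[m]))
plan(490.7,392,150,118)
E
```

```text
[[466.9460292953904, 401.033556496998], [498.93132399511853, 416.7469318224328], [514.1065825594453, 387.5852657784815], [483.1168053189657, 370.39454157164033]] [490.78 393.94  37.  ] (array([490.8, 394. ]), array([35.6, 34.6]), 27.82)
(array([457.3, 456.6]), array([ 36. , 176.5]), 27.54)
n 3 delta [   1.5    9.4 -109.1] dyaw 26.8
[0, 0, np.float64(-8.92), np.float64(3.1), np.float64(0.6), np.float64(36.4), 95]
[0, 0, np.float64(-8.92), np.float64(3.0), np.float64(1.0), np.float64(36.4), 95]
[0, 0, np.float64(-8.92), np.float64(2.8), np.float64(1.5), np.float64(36.4), 95]
```

jog_arm --pt "0 0 -8.9 5 0 30 60" --pt "0 0 -8.9 4 0 40 60" --pt "0 0 -8.8 3 1 40 60" --pt "0 0 0 0 0 30 60" --pt "0 0 0 0 0 0 60" --pt "0 0 0 0 0 0 60"

```text
t: 23.72
eef_pos: [488.9, 395.1, 120.5]
tcp_rot: [3.14, -0.0, 2.056]
ft_force: [0.4, 0.3, 0.9]
opening: 0.63
grip_force: 0.0
```

jog_arm --pt "0 0 0 -2 1 15 60" --pt "0 0 0 0 0 10 60" --pt "0 0 0 0 0 5 60" --pt "0 0 0 0 0 0 60" --pt "0 0 0 0 0 0 45" --pt "0 0 0 0 0 0 40" --pt "0 0 0 0 0 0 25" --pt "0 0 0 0 0 0 25" --pt "0 0 0 0 0 0 25"

```text
t: 24.85
eef_pos: [490.1, 394.1, 89.5]
tcp_rot: [3.141, -0.0, 2.057]
ft_force: [-1.2, 0.2, 2.7]
opening: 0.375
grip_force: 30.0
```

jog_arm --pt "0 0 0 0 0 -10 25" --pt "0 0 0 0 0 -30 25" --pt "0 0 0 0 0 -45 25" --pt "0 0 0 0 0 -45 25" --pt "0 0 0 0 0 -45 25" --pt "0 0 7 0 0 -25 25" --pt "0 0 7 0 0 0 25" --pt "0 0 7 0 0 0 25" --pt "0 0 6.2 0 0 0 25" --pt "0 0 0 0 0 0 25"

```text
t: 26.1
eef_pos: [489.9, 394.0, 289.7]
tcp_rot: [3.141, -0.0, 1.583]
ft_force: [0.2, 0.4, -0.9]
opening: 0.375
grip_force: 30.0
```

jog_arm --pt "0 0 0 -25 2 0 25" --pt "0 0 0 -50 4 0 25" --pt "0 0 0 -55 4 0 25" --pt "0 0 0 -55 4 0 25" --pt "0 0 0 -55 4 0 25" --pt "0 0 0 -55 4 0 25" --pt "0 0 0 -55 4 0 25" --pt "0 0 0 -55 3 0 25" --pt "0 0 0 -50 0 0 25" --pt "0 0 0 -25 0 0 25"

```text
t: 27.35
eef_pos: [523.6, -88.6, 289.4]
tcp_rot: [3.142, 0.0, 1.582]
ft_force: [0.1, 0.8, -0.4]
opening: 0.375
grip_force: 30.0
```

jog_arm --pt "0 0 0 0 0 0 25" --pt "0 0 0 0 0 0 25"

```text
t: 27.6
eef_pos: [524.0, -85.3, 289.3]
tcp_rot: [-3.141, -0.0, 1.583]
ft_force: [0.4, -0.1, -1.8]
opening: 0.378
grip_force: 30.0
```

```bash
python3 - <<'E'
from m2 import *
s=env.state();print(s['t'],s['eef_pos'],np.degrees(s['tcp_rot'][2]),s['opening'])
d=shot('wrist','wrist6.png');pickle.dump(d,open('wrist6.pkl','wb'))
# compare held sinks in the tool-fixed camera frame: depth cloud in camera coords -> bottom/top rows
for fn in ['wrist4','wrist6']:
    d=pickle.load(open(fn+'.pkl','rb'));z=d['z_map'];hsv=cv2.cvtColor(d['color'],cv2.COLOR_RGB2HSV).astype(int)
    W=cloud(d);C=np.concatenate([W,np.ones(W.shape[:2]+(1,))],-1)@np.array(d['world_to_cam']).T
    p=C[210:300,270:365].reshape(-1,4);
    T=np.linalg.inv(np.array(d['world_to_cam']));h=W[200:305,265:370].reshape(-1,3)
    tcp={'wrist4':[518.05,244.05,293.06],'wrist6':s['eef_pos']}[fn];h=h-tcp;k=(h[:,2]>-90)&(h[:,2]<-50)&(abs(h[:,0])<16)
    h=h[k];print(fn,len(h),'rel xyz pct',np.percentile(h,[1,50,99],axis=0))
E
python3 - <<'E'
import cv2
a=cv2.imread('pics/wrist4.png')[190:320,220:420];b=cv2.imread('pics/wrist6.png')[190:320,220:420]
cv2.imwrite('pics/cmp.png',cv2.resize(cv2.hconcat([a,b]),None,fx=2,fy=2,interpolation=cv2.INTER_CUBIC))
E
```

```text
27.6 [524.03 -85.28 289.31] 90.68951826457028 0.37762313865567665
wrist4 5500 rel xyz pct [[-15.66 -10.47 -81.21]
 [  0.08   7.36 -55.71]
 [ 15.67  18.98 -52.2 ]]
wrist6 5453 rel xyz pct [[-15.66 -10.61 -80.67]
 [  0.     7.07 -55.19]
 [ 15.67  18.59 -51.35]]
```

View pics/cmp.png

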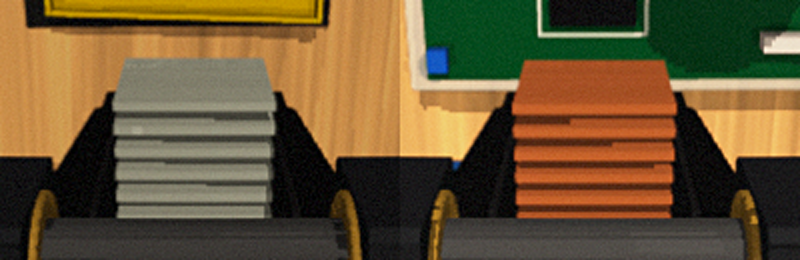

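```bash
python3 - <<'E'
from m2 import *
d=pickle.load(open('wrist6.pkl','rb'));g=cv2.cvtColor(d['color'],cv2.COLOR_RGB2HSV).astype(int)
u,v=proj(d,np.array([523.7,-86.8,35.]));print(u,v)
m=np.zeros(g.shape[:2],bool);m[int(v)-35:int(v)+35,int(u)-35:int(u)+35]=1
l=largest(m&(g[...,2]<45));uv=np.argwhere(l)[:,::-1];print(len(uv),uv.min(0),uv.max(0))
R=ray(d,uv,35.);print(rect(R),R.mean(0))
E
```

```text
316.1739492309564 181.78408100928954
2015 [294 159] [340 204]
(array([524.5, -86.9]), array([46.4, 46. ]), 0.66) [523.73 -86.61  35.  ]
```

jog_arm --pt "0 0 0 -2 0 30 25" --pt "0 0 0 0 0 50 25" --pt "0 0 0 0 0 50 25" --pt "0 0 0 0 0 25 25" --pt "0 0 0 0 0 8 25" --pt "0 0 0 0 0 0 25" --pt "0 0 0 0 0 0 25"

```text
t: 28.52
eef_pos: [525.0, -87.4, 127.4]
tcp_rot: [3.14, 0.0, 1.583]
ft_force: [-0.7, 0.3, -1.2]
opening: 0.377
grip_force: 30.0
```

jog_arm --pt "0 0 0 0 -1 5 25" --pt "0 0 0 0 0 2 25" --pt "0 0 0 0 0 1 25" --pt "0 0 0 0 0 0 25" --pt "0 0 0 0 0 0 25"

```text
t: 29.15
eef_pos: [523.6, -87.6, 118.2]
tcp_rot: [3.141, -0.0, 1.582]
ft_force: [-0.8, -1.1, -0.9]
opening: 0.381
grip_force: 30.0
```

jog_arm --pt "0 0 0 0 0 0.5 25" --pt "0 0 0 0 0 0 25" --pt "0 0 0 0 0 0 25"

```text
t: 29.52
eef_pos: [523.5, -87.6, 117.7]
tcp_rot: [3.141, -0.0, 1.582]
ft_force: [-0.1, -0.4, -0.8]
opening: 0.375
grip_force: 30.0
```

jog_arm --pt "0 0 0 0 0 0.5 25" --pt "0 0 0 0 0 0 25" --pt "0 0 0 0 0 0 25"

```text
t: 29.9
eef_pos: [523.5, -87.6, 117.4]
tcp_rot: [3.141, -0.0, 1.582]
ft_force: [-1.9, -0.6, 6.0]
opening: 0.379
grip_force: 30.0
```

Contact at 6 N. I'll release, rise and check.

jog_arm --pt "0 0 0 0 0 0 38" --pt "0 0 0 0 0 0 45" --pt "0 0 0 0 0 0 55" --pt "0 0 0 0 0 0 60" --pt "0 0 0 0 0 -20 60" --pt "0 0 0 0 0 -50 60" --pt "0 0 0 0 0 -60 60" --pt "0 0 0 0 0 -50 60" --pt "0 0 0 0 0 0 60" --pt "0 0 0 0 0 0 60"

```text
t: 31.15
eef_pos: [523.2, -87.4, 296.6]
tcp_rot: [-3.141, -0.0, 1.582]
ft_force: [-0.0, 0.1, 0.1]
opening: 0.632
grip_force: 0.0
```

```bash
python3 - <<'E'
from m2 import *
s=env.state();print(s['t'],s['eef_pos'],np.degrees(s['tcp_rot'][2]))
d=shot('wrist','wrist7.png');pickle.dump(d,open('wrist7.pkl','wb'))
W=cloud(d);X,Y,Z=[np.nan_to_num(W[...,i],nan=-999) for i in range(3)]
P=W[largest((Z>40)&(Z<70)&(X>480)&(X<570)&(Y<-50)&(Y>-130))];print('copper',len(P),rect(P),rect(P[P[:,2]>60]),np.median(P[:,2]))
cv2.imwrite('pics/wcrop7.png',cv2.resize(d['color'][110:220,250:390,::-1],None,fx=5.5,fy=5.5 if 0 else 5.4,interpolation=cv2.INTER_CUBIC))
d=shot('scene','scene7.png');W=cloud(d);X,Y,Z=[np.nan_to_num(W[...,i],nan=-999) for i in range(3)]
for n,y in [('black',-265),('white',-388)]:
    P=W[largest((Z>83)&(Z<94)&(X>430)&(X<510)&(abs(Y-y)<60))];print(n,len(P),rect(P),np.median(P[:,2]))
E
```

```text
31.15 [523.16 -87.45 296.58] 90.6564610039368
copper 1545 (array([523.5, -87.2]), array([35.9, 34.9]), 0.5) (array([523.6, -87.2]), array([35.9, 34.8]), 0.36) 62.3722310118136
black 279 (array([ 466. , -264.8]), array([29.2, 79.8]), 0.83) 89.03463086702618
white 317 (array([ 465.4, -389.2]), array([78.8, 28.6]), 89.93) 89.50329179345147
```

View pics/wcrop7.png

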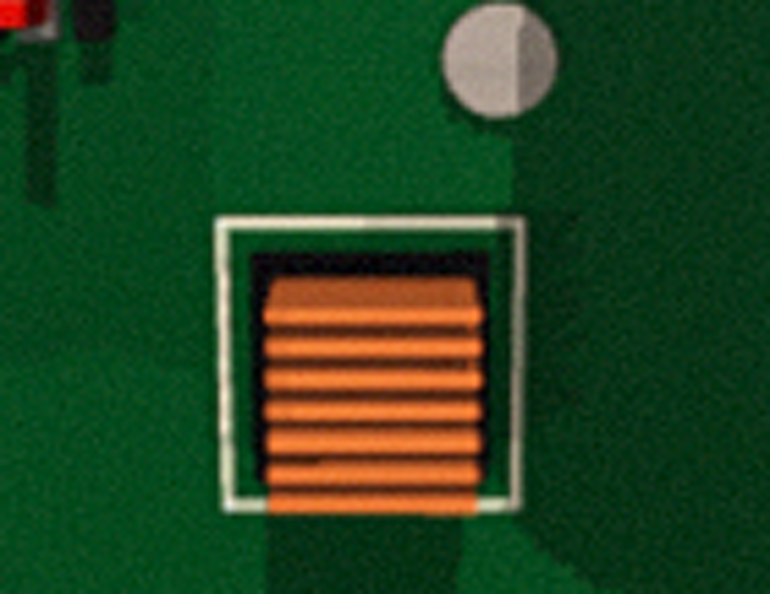

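jog_arm --pt "0 0 -1.5 -40 -8 0 60" --pt "0 0 0 -50 -12 0 60" --pt "0 0 0 -50 -12 0 60" --pt "0 0 0 -50 -12 0 60" --pt "0 0 0 -50 -12 0 60" --pt "0 0 0 -40 -10 0 60" --pt "0 0 0 -20 -4 40 60" --pt "0 0 0 0 0 40 60" --pt "0 0 0 0 0 40 60" --pt "0 0 0 0 0 0 60"

```text
t: 32.5
eef_pos: [462.8, -389.0, 173.6]
tcp_rot: [-3.137, -0.006, 1.608]
ft_force: [-0.2, -0.5, -0.2]
opening: 0.63
grip_force: 0.0
```

jog_arm --pt "0 0 0 0 0 0 60" --pt "0 0 0 0 0 0 60"

```text
t: 32.75
eef_pos: [464.2, -390.1, 178.7]
tcp_rot: [3.14, 0.002, 1.609]
ft_force: [-0.8, -0.1, 0.2]
opening: 0.629
grip_force: 0.0
```

jog_arm --pt "0 0 0 2 1 25 60" --pt "0 0 0 0 0 20 60" --pt "0 0 0 0 0 6 60" --pt "0 0 0 0 0 0 60" --pt "0 0 0 0 0 0 45" --pt "0 0 0 0 0 0 32" --pt "0 0 0 0 0 0 10" --pt "0 0 0 0 0 0 10" --pt "0 0 0 0 0 0 10"

```text
t: 33.88
eef_pos: [464.8, -387.7, 126.2]
tcp_rot: [3.142, -0.0, 1.608]
ft_force: [0.7, 0.2, -0.1]
opening: 0.262
grip_force: 30.0
```

jog_arm --pt "0 0 0 0 0 -10 10" --pt "0 0 0 0 0 -30 10" --pt "0 0 0 0 0 -45 10" --pt "0 0 0 0 10 -30 10" --pt "0 0 0 26 20 0 10" --pt "0 0 0 45 20 0 10" --pt "0 0 0 45 20 0 10" --pt "0 0 0 45 20 0 10" --pt "0 0 0 45 15 0 10" --pt "0 0 0 45 10 0 10"

```text
t: 35.12
eef_pos: [570.6, -131.0, 241.8]
tcp_rot: [3.141, 0.0, 1.609]
ft_force: [0.6, -1.0, -0.7]
opening: 0.261
grip_force: 30.0
```

jog_arm --pt "0 0 0 30 4 0 10" --pt "0 0 0 15 0 0 10" --pt "0 0 0.5 0 0 0 10" --pt "0 0 0 0 0 0 10" --pt "0 0 0 0 0 0 10"

```text
t: 35.75
eef_pos: [572.5, -88.5, 241.2]
tcp_rot: [3.142, -0.0, 1.598]
ft_force: [0.9, 0.2, -1.3]
opening: 0.26
grip_force: 30.0
```

jog_arm --pt "0 0 0 1 0 20 10" --pt "0 0 0 0 0 30 10" --pt "0 0 0 0 0 20 10" --pt "0 0 0 0 0 8 10" --pt "0 0 0 0 0 0 10" --pt "0 0 0 0 0 0 10"

```text
t: 36.5
eef_pos: [572.8, -86.7, 164.0]
tcp_rot: [3.14, 0.0, 1.599]
ft_force: [-0.4, 0.7, -0.6]
opening: 0.264
grip_force: 30.0
```

jog_arm --pt "0 0 0 -0.5 0 5 10" --pt "0 0 0 0 0 2 10" --pt "0 0 0 0 0 1 10" --pt "0 0 0 0 0 0.5 10" --pt "0 0 0 0 0 0 10" --pt "0 0 0 0 0 0 10"

```text
t: 37.25
eef_pos: [572.5, -86.9, 155.2]
tcp_rot: [3.141, -0.0, 1.6]
ft_force: [-1.4, 1.6, 5.7]
opening: 0.259
grip_force: 30.0
```

jog_arm --pt "0 0 0 0 0 0 30" --pt "0 0 0 0 0 0 38" --pt "0 0 0 0 0 0 45" --pt "0 0 0 0 0 0 45" --pt "0 0 0 0 0 -15 45" --pt "0 0 0 0 0 -40 45" --pt "0 0 0 0 0 -50 45" --pt "0 0 1.3 -10 -10 -20 60" --pt "0 0 0 -40 -25 0 60" --pt "0 0 0 -50 -30 0 60"

```text
t: 38.5
eef_pos: [507.3, -188.3, 280.2]
tcp_rot: [3.141, 0.0, 1.578]
ft_force: [0.7, -0.1, -0.0]
opening: 0.628
grip_force: 0.0
```

jog_arm --pt "0 0 0 -50 -30 0 60" --pt "0 0 0 -28 -12 0 60" --pt "0 0 0 0 0 40 60" --pt "0 0 0 0 0 50 60" --pt "0 0 0 0 0 10 60" --pt "0 0 0 0 0 0 60" --pt "0 0 0 0 0 0 60"

```text
t: 39.38
eef_pos: [467.3, -266.2, 181.4]
tcp_rot: [3.14, 0.001, 1.577]
ft_force: [-0.4, 0.9, 0.3]
opening: 0.632
grip_force: 0.0
```

jog_arm --pt "0 0 0 1.5 -2 25 60" --pt "0 0 0 0 0 22 60" --pt "0 0 0 0 0 6 60" --pt "0 0 0 0 0 0 60" --pt "0 0 0 0 0 0 45" --pt "0 0 0 0 0 0 32" --pt "0 0 0 0 0 0 10" --pt "0 0 0 0 0 0 10" --pt "0 0 0 0 0 0 10"

```text
t: 40.5
eef_pos: [464.9, -264.4, 126.8]
tcp_rot: [3.141, -0.0, 1.577]
ft_force: [-1.3, -0.1, 1.9]
opening: 0.26
grip_force: 30.0
```

jog_arm --pt "0 0 0 0 0 -10 10" --pt "0 0 0 0 0 -30 10" --pt "0 0 0 0 0 -40 10" --pt "0 0 0 10 0 -10 10" --pt "0 0 0 35 2 0 10" --pt "0 0 0 45 3 0 10" --pt "0 0 0 45 3 0 10" --pt "0 0 0 30 2 0 10" --pt "0 0 0 15 0 0 10" --pt "0 0 0 0 0 0 10"

```text
t: 41.75
eef_pos: [473.5, -83.8, 216.4]
tcp_rot: [-3.141, -0.0, 1.578]
ft_force: [-0.9, -0.6, -1.1]
opening: 0.262
grip_force: 30.0
```

jog_arm --pt "0 0 0 0 0 15 10" --pt "0 0 0 0 0 25 10" --pt "0 0 0 0 0 12 10" --pt "0 0 0 0 0 0 10" --pt "0 0 0 0 0 0 10"

```text
t: 42.38
eef_pos: [474.0, -84.7, 165.2]
tcp_rot: [3.141, 0.0, 1.577]
ft_force: [-0.3, 0.6, -0.8]
opening: 0.264
grip_force: 30.0
```

jog_arm --pt "0 0 0 0.5 0.5 5 10" --pt "0 0 0 0 0 2 10" --pt "0 0 0 0 0 1 10" --pt "0 0 0 0 0 0.5 10" --pt "0 0 0 0 0 0 10" --pt "0 0 0 0 0 0 10"

```text
t: 43.12
eef_pos: [474.2, -83.8, 156.3]
tcp_rot: [3.142, -0.0, 1.577]
ft_force: [-0.5, -0.3, -1.0]
opening: 0.26
grip_force: 30.0
```

jog_arm --pt "0 0 0 0 0 0.6 10" --pt "0 0 0 0 0 0 10" --pt "0 0 0 0 0 0 10"

```text
t: 43.5
eef_pos: [474.3, -83.8, 155.8]
tcp_rot: [3.141, 0.0, 1.577]
ft_force: [-0.4, 0.5, 3.4]
opening: 0.263
grip_force: 30.0
```

Contact. Next come release, rising clear and the final check.

jog_arm --pt "0 0 0 0 0 0 30" --pt "0 0 0 0 0 0 38" --pt "0 0 0 0 0 0 45" --pt "0 0 0 0 0 0 45" --pt "0 0 0 0 0 -15 45" --pt "0 0 0 0 0 -40 45" --pt "0 0 0 0 0 -50 45" --pt "0 0 0 0 20 -50 60" --pt "0 0 0 0 20 -30 60" --pt "0 0 0 0 0 0 60"

```text
t: 44.75
eef_pos: [515.2, -83.6, 342.4]
tcp_rot: [3.138, 0.001, 1.577]
ft_force: [-0.7, -0.7, -0.2]
opening: 0.63
grip_force: 0.0
```

jog_arm --pt "0 0 0 0 0 0 60" --pt "0 0 0 0 0 0 60"

```text
t: 45.0
eef_pos: [513.5, -83.5, 339.5]
tcp_rot: [-3.139, -0.001, 1.577]
ft_force: [-0.2, 0.3, 0.0]
opening: 0.628
grip_force: 0.0
```

```bash
python3 - <<'E'
from m2 import *
s=env.state();print(s['t'],s['eef_pos'],np.degrees(s['tcp_rot'][2]))
d=shot('wrist','wrist8.png');W=cloud(d);X,Y,Z=[np.nan_to_num(W[...,i],nan=-999) for i in range(3)]
near=(Y<0)&(Y>-180)
for n,m in [('black',(Z>113)&(Z<123)&near&(X<520)&(X>420)),('white',(Z>113)&(Z<123)&near&(X>540)&(X<640)),('copper',(Z>58)&(Z<70)&(Y<-50)&(Y>-130)&(X>490)&(X<546))]:
    P=W[largest(m)];print(n,len(P),rect(P),np.median(P[:,2]))
d=shot('side','side8.png');e=shot('scene','scene8.png')
cv2.imwrite('pics/final.png',cv2.vconcat([d['color'][100:400,150:500,::-1],e['color'][100:400,130:480,::-1]]).__getitem__(slice(0,600)))
E
```

```text
45.0 [513.54 -83.53 339.45] 90.3451951854313
black 2412 (array([474.2, -83.9]), array([27.7, 79.4]), 0.56) 118.12580542476096
white 2400 (array([572.9, -88.5]), array([28. , 79.2]), 1.7) 118.07654705810359
copper 135 (array([ 523.8, -104.1]), array([ 3. , 35.5]), 89.85) 64.53374243457245
```

View pics/final.png

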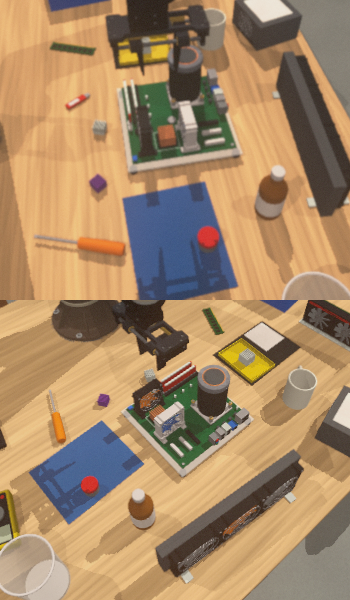

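The final pictures show both fans standing on the board with the copper sink between them (top view 165,135). The aluminium sink is in the yellow tray (bottom view 245,355), and the jar and bottle have not moved. Fan positions match the start within 1 mm.

```bash
python3 -c "
from cell import env
print(env.job_done())"
```

```text
the job is handed in; nothing more can be done
None
```

The job is handed in: the copper heat sink is centred on the chip with its fins from fan to fan, the aluminium one is in the yellow tray, both fans stand back within about 1 mm of where they started, and the jar and bottle look unmoved in the final pictures.

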